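Shift the feed gearbox through its H-gate

TASK

Put the feed gearbox on the bench in gear for its test run: push its ball-topped lever through the H-shaped gate into the slot marked by the round domed post, fully home to the end of that slot. Push it gently with the fingers, without gripping or forcing it, then take the hand away and leave the other things on the bench where they are.

Things in the scene. Friction and masses are not known exactly. Their poses are not given: they have to be found in the camera images.
- gearbox: Grey cast gearbox, bolted down, turned any way. Foot 190 x 160 mm, box 160 x 130 mm, output shaft ending 110 mm out on +x, 50 mm up. Origin: centre of its underside on the bench; x along the gate's slots, y across them, z up. Lever always starts in the slot at +x, +y; the marked slot is at -y (at +x or at -x), so the lever goes back to the middle, across, and out again.
- gate (a point): Centre of the H-gate, on the top face of the aluminium gate plate (150 x 120 mm), 110 mm above the gearbox's origin, same axes. Two slots 16 mm wide along x, centre lines at y = +18 and -18 mm, from x = -33 to +33 mm, joined by a cross channel 16 mm wide along y at x = 0. Between the slots two tongues, 20 mm wide, rounded ends.
- knob (a point): Centre of the lever's black ball knob, 40 mm across, on a 10 mm steel stem; push the ball on its side. It swings about a pivot 20 mm up on the gearbox's z axis: with s = lever_shift, c = lever_cross, in the gearbox's frame x = 0.18 sin(s), y = 0.18 cos(s) sin(c), z = 0.02 + 0.18 cos(s) cos(c) m (188 to 200 mm up). Nothing else near it is higher than 135 mm.
- lever_shift (a joint): Lever angle along the slots, rad: positive leans to gearbox +x, 0 in the cross channel (free to cross within about 0.03 of 0), stops at +0.30 and -0.30, the ends of the slots; fully home beyond 0.24 either way. Friction holds it where it is left (about 2 to 3 N at the knob moves it); no springs.
- lever_cross (a joint): Lever angle across the slots, rad: positive leans to gearbox +y. Slot centre lines are at +0.20 and -0.20; in a slot it can play between 0.17 and the stop at 0.235 (same on the minus side). Same friction.
- index_post: Round domed steel post, 22 mm across, 24 mm high, fixed on the gate plate at the outer end of the marked slot, at gearbox x = +56 or -56 mm, y = -18 mm; the other three slots have flat square steel plugs there. Origin: centre of its underside, 110 mm above the bench.
- square_plug: Flat square steel plug, 22 x 22 x 6 mm, fixed on the gate plate at the outer end of the unmarked slot at y = -18 mm. Origin: centre of its underside.
- transformer: Bystander, loose: ring-shaped copper transformer, 110 mm across, 68 mm high. Origin: centre of its underside.
- driver_module: Bystander, loose: black motor driver box with green terminals, 110 x 70 x 38 mm (x, y, z). Origin: centre of its underside.
- screwdriver: Bystander, loose: screwdriver about 200 mm long lying flat on the bench. Origin: near its middle, x along it.

How it is judged:
At the end, for the whole second after the job is handed in: The lever is at rest in the slot whose outer end carries the round domed post: lever_cross below -0.14 rad and lever_shift beyond 0.24 rad towards the post (stop at 0.30) (value of joint lever_cross below -0.14 rad and ((x of index_post in the frame of gearbox above 0 m and value of joint lever_shift above 0.24 rad) or (x of index_post in the frame of gearbox below 0 m and value of joint lever_shift below -0.24 rad)) and velocity of joint lever_shift between -0.05 and 0.05 rad/s and velocity of joint lever_cross between -0.05 and 0.05 rad/s); the robot touches nothing.
It fails at once if the lever is gripped or forced (more than 35 N between fingers and lever) (contact force between the fingers and lever_shift above 35 N).
It fails at once if the transformer is moved more than 25 mm or lifted (distance of transformer from where it was at the start of the episode above 0.025 m).
It fails at once if the driver module is moved more than 25 mm or lifted (distance of driver_module from where it was at the start of the episode above 0.025 m).
It fails at once if the screwdriver is moved more than 25 mm or lifted (distance of screwdriver from where it was at the start of the episode above 0.025 m).
It also fails if it takes over 48 s, if anything falls off the work surface, if the arm or the gripper's body presses on something with over 40 N, if the wrist force passes 120 N, or if a joint passes its speed limit or range.

ROBOT

A 6-joint arm with a two-finger parallel gripper is mounted at the origin on the work surface. World frame = base frame: x ahead of the robot, y to its left, z up, the work surface at z = 0. Lengths are in m, angles in rad, forces in N, time in s.
With the tool pointing down it reaches from about 0.425 to 0.95 m from the base axis. Payload 3.5 kg.
Tool frame: the origin (TCP) lies midway between the tips of the shut fingers; the grasp point (between the pads) lies 19 mm behind it; z points along the fingers, x is the direction in which the jaws open and shut, and the axes are right-handed (so a half turn about z gives the same grasp; the last joint's range is limited). The gripper opens to 85 mm and grips with 20 to 120 N. Pads are 22 mm wide; open, the fingers measure 114 mm over their backs; the gripper's body (76 mm by 85 mm) begins 54 mm behind the grasp point. The pads swing forward as they close: fully open they stand 13 mm farther back than shut.
Start: joints at [0.978, 0.286, 1.577, -0, 1.279, -0.15], TCP at [0.289, 0.61, 0.231] pointing down, gripper open.
Joint ranges: [-2.77, 2.77], [-0.9, 2.22], [0.21, 2.48], [-1.53, 4.67], [0.24, 2.81], [-2.84, 2.84]. Speed limits (rad/s): [2.79, 2.79, 3.14, 3.14, 3.14, 3.14].

INTERFACE

Orientations are given as a unit quaternion [x, y, z, w].
In Python, from plant import readout, optics, ctrl gives the robot as it stands. The module is installed in compiled form; this text tells all that it offers.
- The arm moves only by the shell command python3 -m crank 'ROWS' [OPENING] [FORCE]. ROWS is text: rows parted by semicolons, each of 6 numbers parted by spaces: the shift along the tool's x, y, z in mm, then the turn, a rotation vector about the tool's x, y, z in rad. In form: dx dy dz ax ay az; .... A call has 1 to 5 rows; each row shifts and turns the commanded pose from where the row before left it, along the tool's axes as they then stand; what a row does not reach is not made up. A row lasts 1/8 s, in which the tool goes at most 62.5 mm and 10.7 degrees, less where a joint would pass 70% of its speed; a pose out of reach is approached as far as the arm can. A call is refused whole if a number of a shift passes 62.5 or a number of a turn 0.188, either way. A call with a gripper value outside its range is refused whole. OPENING is the opening, from -1 (shut) to 1 (fully open), set as the call begins (- or left out, the last holds). The fingers move at their own pace and stop on an object; FORCE is the grip in N (left out, the last holds). Time passes only in rows, so rows that do not move let the fingers close. It gives the time, the measured TCP pose, the force and the opening at its end, in the units of the state.
- readout.get_state(): the state, without advancing time (a new reading comes with each control period).
- optics.read_camera(name): name is "scene" or "top" or "wrist"; returns the picture (400x640x3 uint8, red, green, blue); there is no depth.
- optics.calibration(name): a dict with "mtx" (3x3 intrinsics, pixels), "dist_coeffs" ([k1, k2, p1, p2, k3] as OpenCV has them; the pictures are not rectified), "rvec" (rotation vector, rad) and "tvec" (3), from world to camera coordinates, as OpenCV has them; the wrist camera has in their place "tool_from_camera" (4x4, takes a point from camera to tool coordinates, whose origin is the TCP and whose axes are the tool frame's). Camera axes: x right, y down, z forward; pixel columns grow to the right and rows downward; lengths in m; the calibration is good to about 2 mm. A picture is of the moment at which its call begins: read the wrist's pose just before it. calibration takes no time and is no camera call.
- ctrl.sign_off(): hands the job in, once; it reports no verdict.
Trained networks look in the newest picture that a camera, given by its name, has taken for a name from the list of things; names that differ only in an ending like _2 or _b are one class to them, and where a whole thing is asked for, a point or a joint stands for the part that bears it (a point fixed in the world has none). Each returns a list of dicts, best first, with "p" (0 to 1); they miss things now and then, are a little off and sometimes report something else, mostly with a low value. They report only what shows in the picture. A call takes as long as a camera call.
- optics.recognise(camera, thing): "xy" ([column, row] as shares, 0 to 1, of the picture: columns of its width, rows of its height, amid what is visible of it).
The state is a dict: "time": time; "qpos": joint angles; "dq": joint speeds; "joint_efforts": joint torques, N m; "eef_pos": TCP position; "tcp_rot": TCP orientation; "contact_force": force on the tool from outside, world axes, zero at the start; "wrist_torque": the same for the moment, N m; "opening": opening from 0.0 (shut) to 1.0 (fully open).
Only numpy, scipy, OpenCV 4.12 (cv2) and the standard library are available. Lean on these libraries where they do the work, as an engineer would, in place of code of your own. Each camera call takes 0.05 s, during which the arm holds its last target.

## Working session

There is one attempt and no reset: what is moved stays moved. The work goes in short steps, Python scripts to look and compute and a shell command to move; the robot and the scene stay as the last step left them, time stands still between calls to the robot, and variables do not carry over. Pictures are saved under pics/ and viewed, and the job is handed in when it is done.

```bash
mkdir -p pics
python3 - <<'E'
from plant import readout, optics
import cv2
s=readout.get_state()
print({k:(v if isinstance(v,float) else [round(float(a),4) for a in v]) if not isinstance(v,(int,)) else v for k,v in s.items()})
for n in ["scene","top"]:
    im=optics.read_camera(n); cv2.imwrite(f"pics/{n}0.png",im[:,:,::-1])
    for t in ["gearbox","gate","knob","index_post","square_plug","transformer","driver_module","screwdriver"]:
        print(n,t,[( [round(d["xy"][0]*640,1),round(d["xy"][1]*400,1)],round(d["p"],2)) for d in optics.recognise(n,t)][:3])
E
```

```text
{'time': 0.0, 'qpos': [0.978, 0.2872, 1.5782, 0.0, 1.2786, -0.15], 'dq': [0.0001, -0.0011, 0.0021, -0.0014, 0.0002, 0.0004], 'joint_efforts': [0.0007, -40.5993, -29.2623, -0.0001, 0.0058, -0.0], 'eef_pos': [0.2888, 0.6094, 0.2299], 'tcp_rot': [0.8451, 0.5346, -0.0011, 0.0005], 'contact_force': [0.5045, -0.049, -0.5187], 'wrist_torque': [0.0559, -0.0053, -0.0703], 'opening': 0.9994079076024561}
scene gearbox [([325.8, 230.7], 0.82)]
scene gate [([323.6, 230.6], 0.63)]
scene knob [([330.9, 216.6], 0.68)]
scene index_post []
scene square_plug []
scene transformer [([403.2, 155.3], 0.66)]
scene driver_module [([195.9, 318.1], 0.97)]
scene screwdriver []
top gearbox [([301.8, 166.8], 0.83)]
top gate [([299.7, 166.6], 0.9)]
top knob []
top index_post []
top square_plug []
top transformer [([159.7, 205.2], 0.7)]
top driver_module [([460.6, 157.7], 0.67)]
top screwdriver [([466.5, 239.4], 0.75), ([160.8, 205.5], 0.57)]
```

View pics/scene0.png

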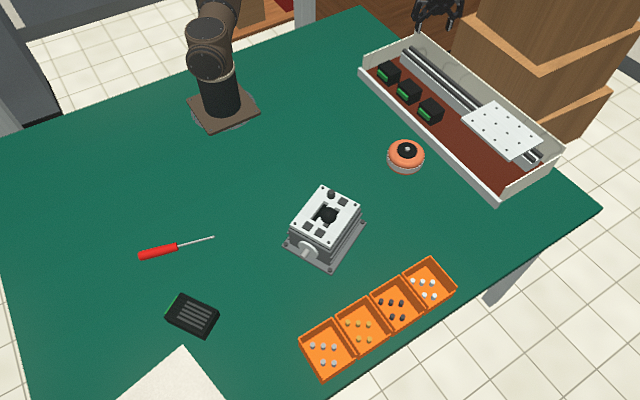

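View pics/top0.png

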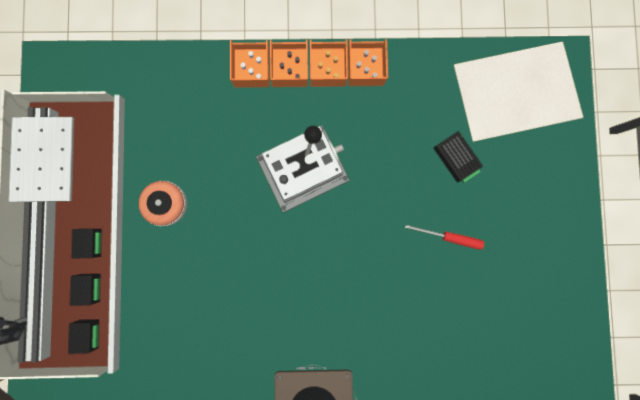

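Run:
```python
import cv2
im=cv2.imread("pics/top0.png");cv2.imwrite("pics/top0z.png",cv2.resize(im[110:230,240:370],None,fx=5,fy=5,interpolation=2)[:600,:650])
im=cv2.imread("pics/scene0.png");cv2.imwrite("pics/scene0z.png",cv2.resize(im[170:290,250:400],None,fx=5,fy=5,interpolation=2))
```

```text
(no output)
```

View pics/top0z.png

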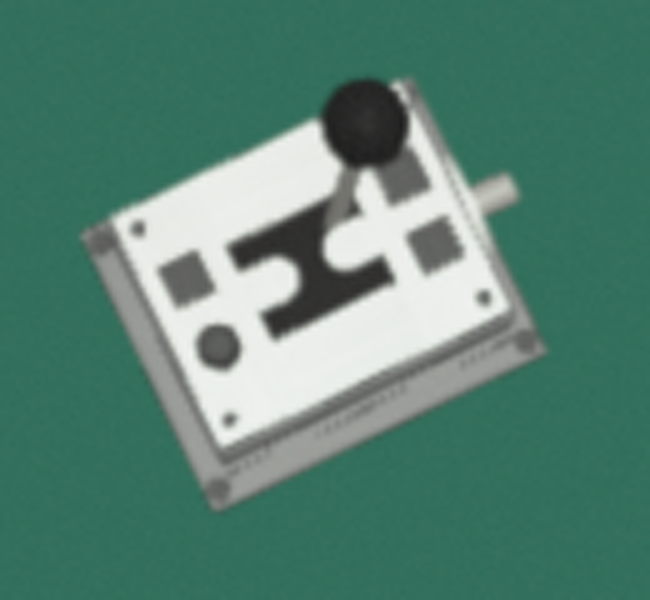

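View pics/scene0z.png

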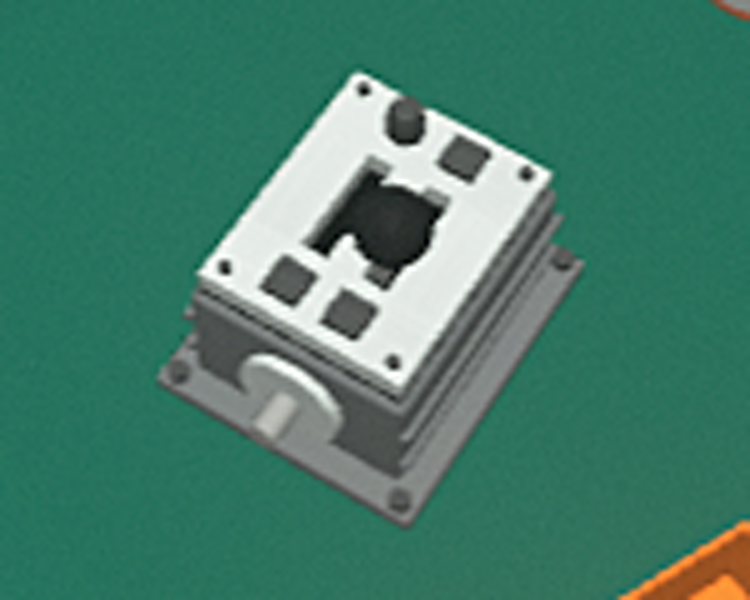

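The pictures show the round domed post at gearbox (-x, -y): top view at about pixel (284,179), scene view at (331,193). The three other slot ends carry square plugs. The knob is over (+x, +y) at top (313,135) and the shaft points right in the top view. Next I'll fit the pose from both cameras.

```bash
cat > h.py <<'E'
import numpy as np, cv2
from plant import optics
from scipy.optimize import least_squares
C={n:optics.calibration(n) for n in ["scene","top"]}
def proj(n,P):
    c=C[n]; return cv2.projectPoints(np.array(P,float).reshape(-1,3),np.array(c["rvec"],float),np.array(c["tvec"],float),np.array(c["mtx"],float),np.array(c["dist_coeffs"],float))[0].reshape(-1,2)
def RT(p):
    c,s=np.cos(p[2]),np.sin(p[2]); return np.array([[c,-s,0],[s,c,0],[0,0,1]]),np.array([p[0],p[1],0])
def kn(s,c): return np.array([.18*np.sin(s),.18*np.cos(s)*np.sin(c),.02+.18*np.cos(s)*np.cos(c)])
E
python3 - <<'E'
from h import *
L=[(56,18,116),(56,-18,116),(-56,18,116),(-75,60,110),(-75,-60,110),(75,-60,110)]
T=np.array([(403,175),(437,243),(187,278),(112,215),(222,450),(508,315)])/5+[240,110]
L2=[(56,18,116),(56,-18,116),(-56,18,116),(-75,-60,110),(-75,60,110),(75,-60,110),(75,60,110)]
S=np.array([(348,313),(288,281),(465,158),(357,72),(552,175),(200,275),(405,388)])/5+[250,170]
L=np.array(L)/1e3;L2=np.array(L2)/1e3
def f(p,w=(1,1)):
    R,t=RT(p)
    return np.r_[w[0]*(proj("top",L@R.T+t)-T).ravel(),w[1]*(proj("scene",L2@R.T+t)-S).ravel()]
for w in [(1,1),(1,0),(0,1)]:
    b=min((least_squares(f,[.6,0,y],args=(w,)) for y in np.arange(-3,3,.7)),key=lambda r:r.cost)
    print(w,b.x,b.cost); 
    if w==(1,1): p=b.x; print(np.round(b.fun.reshape(-1,2),1).tolist())
R,t=RT(p)
kT=np.array([365,123])/5+[240,110];kS=np.array([397,227])/5+[250,170]
k=least_squares(lambda q:np.r_[proj("top",R@kn(*q)+t)[0]-kT,proj("scene",R@kn(*q)+t)[0]-kS],[.3,.2])
print("knob s,c",k.x,k.fun,R@kn(*k.x)+t)
for n,g in [("home",(.28,.2)),("mid",(0,.2)),("midx",(0,-.2)),("end",(-.28,-.2))]: print(n,kn(*g),R@kn(*g)+t)
np.save("p.npy",p)
E
```

```text
(1, 1) [ 0.60026557  0.0195281  -1.13768755] 4.387696361061689
[[-0.2, -0.3], [-0.4, -0.2], [-0.3, -0.5], [-0.1, -0.0], [-0.2, -1.1], [0.4, -1.7], [-0.1, -0.3], [-0.2, -0.7], [-0.3, -0.7], [-0.2, -0.2], [-0.3, -0.6], [-0.6, -0.7], [-1.2, -0.3]]
(1, 0) [ 0.59878785  0.01920113 -1.14500033] 0.9872350811359831
(0, 1) [ 0.60202067  0.0195413  -1.13259801] 0.4815571887449602
knob s,c [0.23971049 0.19719168] [-0.38368092 -0.47189816 -0.60838421 -0.17015279] [ 0.64929509 -0.00488445  0.19146467]
home [0.04974402 0.0343678  0.1895417 ] [ 0.65233733 -0.01119884  0.1895417 ]
mid [0.         0.03576048 0.19641198] [0.63272412 0.03453658 0.19641198]
midx [ 0.         -0.03576048  0.19641198] [0.56780702 0.00451962 0.19641198]
end [-0.04974402 -0.0343678   0.1895417 ] [0.54819381 0.05025505 0.1895417 ]
```

```bash
cat > w.py <<'E'
from h import *
import sys
from plant import readout
from scipy.spatial.transform import Rotation as Ro
p=np.load("p.npy");R,t=RT(p)
s=readout.get_state(); q=Ro.from_quat(s["tcp_rot"]); e=np.array(s["eef_pos"])
g=R.T@(e-t); print("t",round(s["time"],2),"gb-frame mm",np.round(g*1e3,1),"F gb",np.round(R.T@np.array(s["contact_force"]),1),"op",round(s["opening"],2),"q",np.round(s["qpos"],2))
Rd=np.c_[R[:,1],R[:,0],[0,0,-1]]
print("rotvec left",np.round((q.inv()*Ro.from_matrix(Rd)).as_rotvec(),3))
if len(sys.argv)>3:
    T=np.array([float(a) for a in sys.argv[1:4]])/1e3
    print("tool mm to go (as it stands)",np.round(q.inv().apply(R@T+t-e)*1e3,1))
E
python3 -m crank '0 0 -10 0 0 0.174; 0 0 -10 0 0 0.174; 0 0 -10 0 0 0.174; 0 0 0 0 0 0.174' -1 20; python3 w.py 105 34 250
```

```text
time: 1.4
eef_pos: [0.2895, 0.6104, 0.2628]
tcp_rot: [0.977, 0.212, 0.001, -0.001]
contact_force: [0.4, -0.6, -0.2]
opening: 0.144
t 1.4 gb-frame mm [-666.7  -34.1  262.8] F gb [ 0.7  0.1 -0.2] op 0.14 q [0.98 0.27 1.55 0.   1.33 0.55]
rotvec left [-0.001 -0.002 -0.007]
tool mm to go (as it stands) [ 73.4 771.3  12. ]
```

```bash
python3 -m crank '6 58 0 0 0 0; 6 58 0 0 0 0; 6 58 0 0 0 0; 6 58 0 0 0 0; 6 58 0 0 0 0'; python3 -m crank '6 58 0 0 0 0; 6 58 0 0 0 0; 6 58 0 0 0 0; 6 58 0 0 0 0; 6 58 0 0 0 0'; python3 w.py 105 34 250
```

```text
time: 2.02
eef_pos: [0.4385, 0.3575, 0.2616]
tcp_rot: [0.977, 0.214, 0.0, -0.0]
contact_force: [-0.5, 0.1, -0.1]
opening: 0.003
time: 2.65
eef_pos: [0.5873, 0.1065, 0.2617]
tcp_rot: [0.977, 0.214, 0.0, 0.0]
contact_force: [1.0, 0.9, 0.4]
opening: -0.001
t 2.65 gb-frame mm [-84.4  24.8 261.7] F gb [-0.4  1.3  0.4] op -0.0 q [ 0.01  0.09  1.74  0.    1.3  -0.42]
rotvec left [ 0.    -0.001 -0.001]
tool mm to go (as it stands) [  9.4 189.4  11.7]
```

```bash
python3 -m crank '4 58 0 0 0 0; 2 58 0 0 0 0; 2 58 0 0 0 0; 1 15 10 0 0 0; 0 0 0 0 0 0'; python3 w.py 105 34 183
python3 - <<'E'
from plant import optics
import cv2
cv2.imwrite("pics/w1.png",optics.read_camera("wrist")[:,:,::-1])
cv2.imwrite("pics/s1.png",optics.read_camera("scene")[120:320,220:460,::-1])
E
```

```text
time: 3.28
eef_pos: [0.6732, -0.06, 0.2494]
tcp_rot: [0.977, 0.214, -0.001, -0.001]
contact_force: [-0.3, -0.1, 0.5]
opening: 0.003
t 3.27 gb-frame mm [102.8  32.8 249.4] F gb [-0.1 -0.3  0.5] op 0.0 q [-0.24  0.28  1.55  0.    1.31 -0.67]
rotvec left [-0.002  0.002 -0.003]
tool mm to go (as it stands) [ 1.4  2.4 66.4]
```

View pics/w1.png

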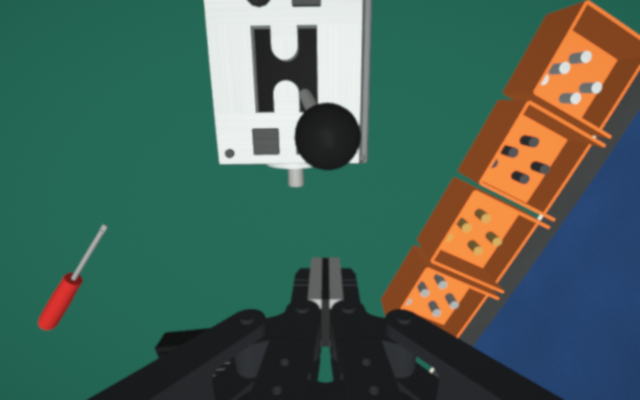

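View pics/s1.png

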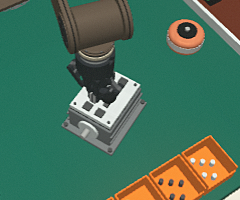

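Wrist view: the knob is at (327,135), the shut finger tips at (325,260) in line with it, and the round post at the far left (257,3). That matches the fit. Now lower the hand and push.

```bash
python3 -m crank '1 0 33 0 0 0; 0 0 33 0 0 0; 0 -7 0 0 0 0; 0 -6 0 0 0 0;0 0 0 0 0 0'; python3 w.py; python3 -m crank '0 -4 0 0 0 0; 0 -4 0 0 0 0'; python3 w.py;python3 -m crank '0 -4 0 0 0 0; 0 -4 0 0 0 0'; python3 w.py
```

```text
time: 4.0
eef_pos: [0.6702, -0.0463, 0.1881]
tcp_rot: [0.977, 0.215, 0.002, 0.001]
contact_force: [0.2, 0.2, -0.3]
opening: 0.002
t 4.0 gb-frame mm [ 89.1  35.8 188.1] F gb [-0.1  0.3 -0.3] op 0.0 q [-0.22  0.31  1.63  0.    1.2  -0.65]
rotvec left [ 0.002 -0.003  0.   ]
time: 4.25
eef_pos: [0.6661, -0.04, 0.1862]
tcp_rot: [0.977, 0.214, 0.001, 0.0]
contact_force: [0.0, 0.1, -0.2]
opening: -0.002
t 4.25 gb-frame mm [ 81.7  34.8 186.2] F gb [-0.1  0.  -0.2] op -0.0 q [-0.21  0.31  1.64  0.    1.2  -0.64]
rotvec left [ 0.001 -0.001 -0.001]
time: 4.5
eef_pos: [0.6626, -0.0328, 0.1854]
tcp_rot: [0.977, 0.214, 0.0, 0.0]
contact_force: [0.3, -2.4, 1.2]
opening: 0.0
t 4.5 gb-frame mm [ 73.7  34.6 185.4] F gb [ 2.3 -0.7  1.2] op 0.0 q [-0.2   0.3   1.65 -0.    1.19 -0.63]
rotvec left [ 0.001 -0.    -0.001]
```

```bash
python3 -m crank '0 -5 0 0 0 0; 0 -5 0 0 0 0;0 -5 0 0 0 0; 0 -5 0 0 0 0'; python3 w.py; python3 -m crank '0 -5 0 0 0 0; 0 -5 0 0 0 0;0 -5 0 0 0 0; 0 -2 0 0 0 0; 0 0 0 0 0 0'; python3 w.py
cat > look.py <<'E'
import sys
from plant import optics
import cv2
a=sys.argv[1]
for n,(r,c) in {"top":(110,240),"scene":(150,250)}.items():
    im=optics.read_camera(n)[:,:,::-1][r:r+110,c:c+140]
    cv2.imwrite(f"pics/{n}{a}.png",cv2.resize(im,None,fx=5,fy=5,interpolation=2))
cv2.imwrite(f"pics/wrist{a}.png",optics.read_camera("wrist")[:,:,::-1])
for n in ["top","scene","wrist"]: print(n,[([d["xy"][0]*640,d["xy"][1]*400],d["p"]) for d in optics.recognise(n,"knob")][:2])
E
python3 look.py A
```

```text
time: 5.0
eef_pos: [0.6543, -0.0144, 0.1856]
tcp_rot: [0.977, 0.214, 0.0, 0.0]
contact_force: [1.2, -2.3, 3.2]
opening: 0.003
t 5.0 gb-frame mm [ 53.5  34.8 185.6] F gb [2.6 0.1 3.2] op 0.0 q [-0.18  0.28  1.67  0.    1.19 -0.61]
rotvec left [ 0.    -0.001 -0.001]
time: 5.62
eef_pos: [0.6468, 0.0012, 0.1851]
tcp_rot: [0.977, 0.214, -0.0, -0.0]
contact_force: [1.9, -2.4, 1.9]
opening: 0.002
t 5.62 gb-frame mm [ 36.2  34.6 185.1] F gb [3.  0.7 1.9] op 0.0 q [-0.15  0.26  1.69  0.    1.19 -0.59]
rotvec left [-0.001  0.    -0.001]
top []
scene []
wrist [([323.328, 224.8], 0.65)]
```

View pics/topA.png

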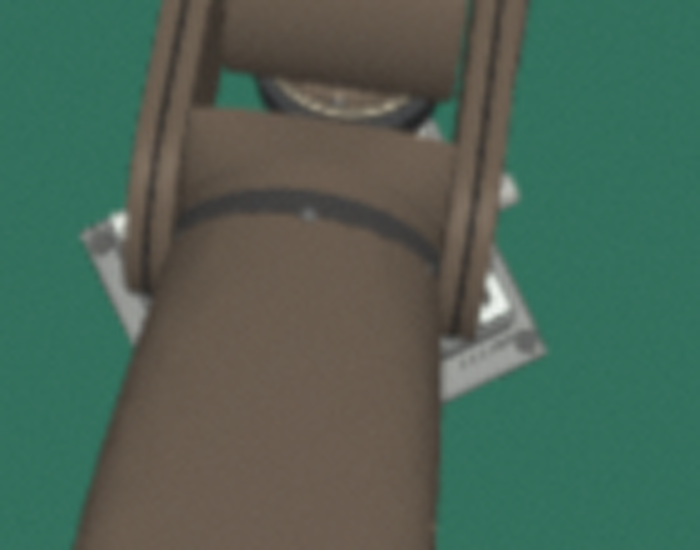

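View pics/wristA.png

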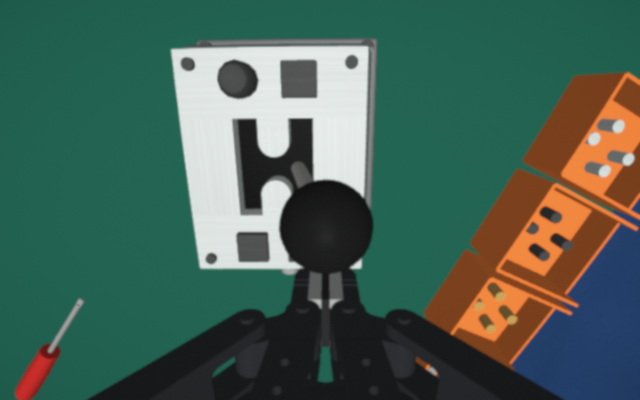

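View pics/sceneA.png

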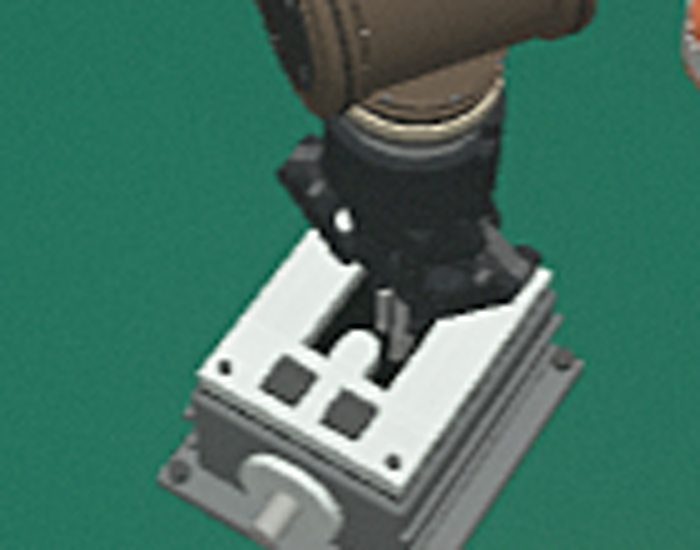

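The wrist view is unobstructed. The ball is at (326,226), plugs at (298,79) and (253,247), and plate screws at the corners. Next I'll solve the lever angle from it.

```bash
cat > wk.py <<'E'
from h import *
import sys
from plant import readout
from scipy.spatial.transform import Rotation as Ro
p=np.load("p.npy")
s=readout.get_state();c=optics.calibration("wrist")
X=np.array(c["tool_from_camera"]);W=np.eye(4);W[:3,:3]=Ro.from_quat(s["tcp_rot"]).as_matrix();W[:3,3]=s["eef_pos"]
V=np.linalg.inv(W@X)
def pw(P): 
    P=np.atleast_2d(P)@V[:3,:3].T+V[:3,3]
    return cv2.projectPoints(P,np.zeros(3),np.zeros(3),np.array(c["mtx"]),np.array(c["dist_coeffs"]))[0].reshape(-1,2)
def run(kpx,G,D):
    G=np.array(G)/1e3;D=np.array(D,float)
    R,t=RT(p); print("ref err px",np.round(pw(G@R.T+t)-D,1).tolist())
    b=least_squares(lambda q:(pw(G@RT(q)[0].T+RT(q)[1])-D).ravel(),p); print("refit",b.x,b.cost)
    for q in (p,b.x):
        R,t=RT(q)
        k=least_squares(lambda a:pw(R@kn(*a)+t)[0]-kpx,[0,0.]); print("s,c",k.x,"knob gb mm",kn(*k.x)*1e3)
    # fingertip ref
E
python3 - <<'E'
from wk import *
run([326,226],[(-56,18,116),(56,-18,116),(-75,-60,110),(-75,60,110)],[(298,79),(253,247),(171,49),(369,46)])
E
```

```text
ref err px [[-1.1, 3.9], [-2.5, 4.3], [-1.3, 3.3], [-2.5, 4.2]]
refit [ 0.60057871  0.02223626 -1.13354912] 1.800244454080066
s,c [0.02376286 0.19759018] knob gb mm [  4.27691176  35.32527821 196.44781876]
s,c [0.037004   0.18946493] knob gb mm [  6.65919957  33.8768104  196.6579089 ]
```

```bash
python3 -m crank '0 -3 0 0 0 0; 0 -3 0 0 0 0;0 0 0 0 0 0'; python3 w.py
python3 - <<'E'
from plant import optics
import cv2
cv2.imwrite("pics/wB.png",optics.read_camera("wrist")[:,:,::-1])
E
```

```text
time: 6.3
eef_pos: [0.6445, 0.0065, 0.1855]
tcp_rot: [0.977, 0.214, 0.0, 0.0]
contact_force: [0.4, -2.8, 2.4]
opening: -0.006
t 6.3 gb-frame mm [ 30.4  34.7 185.5] F gb [ 2.8 -0.8  2.4] op -0.01 q [-0.15  0.26  1.7  -0.    1.19 -0.58]
rotvec left [ 0.    -0.    -0.001]
```

View pics/wB.png

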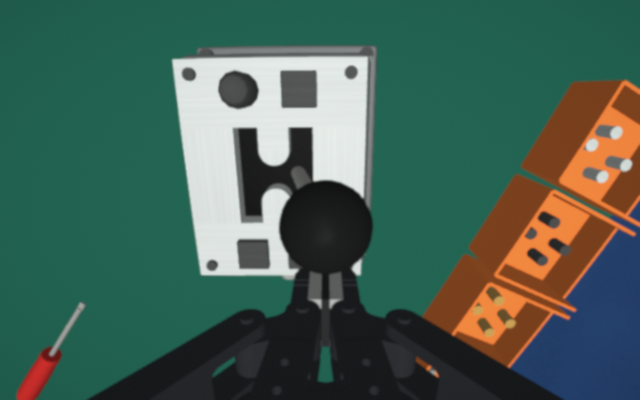

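Ball now at (326,227), with plugs at (299,89) and (254,254) and the stem in line with the cross channel.

Run:
```python
from wk import *
run([326,227],[(-56,18,116),(56,-18,116),(-75,-60,110)],[(299,89),(254,254),(172,59)])
```

```text
ref err px [[-2.1, 4.2], [-3.0, 4.5], [-1.1, 3.6]]
refit [ 0.60071967  0.02273144 -1.12926084] 1.2287938941925787
s,c [-0.00608553  0.19839868] knob gb mm [ -1.09538877  35.4772849  196.46575413]
s,c [0.00981486 0.18837763] knob gb mm [  1.76664675  33.70616184 196.80716505]
```

The lever is at s ≈ 0 ± 0.01, well within the channel. Back off, lift, turn -90° about tool z, and come round to the +y side.

```bash
python3 -m crank '0 15 0 0 0 0; 0 5 -40 0 0 0; 0 0 -25 0 0 -0.1745; 0 0 0 0 0 -0.1745; 0 0 0 0 0 -0.1745'; python3 -m crank '0 0 0 0 0 -0.1745; 0 0 0 0 0 -0.1745; 0 0 0 0 0 -0.1745; 0 0 0 0 0 -0.1745;0 0 0 0 0 -0.1745'; python3 -m crank '0 0 0 0 0 -0.1745; 0 0 0 0 0 0'; python3 w.py 0 90 235
python3 - <<'E'
from plant import optics
import cv2
cv2.imwrite("pics/wC.png",optics.read_camera("wrist")[:,:,::-1])
E
```

```text
time: 6.98
eef_pos: [0.6528, -0.0122, 0.2499]
tcp_rot: [0.887, 0.462, -0.0, -0.001]
contact_force: [-1.3, 0.1, -0.3]
opening: -0.001
time: 7.6
eef_pos: [0.6526, -0.0122, 0.2492]
tcp_rot: [0.608, 0.794, -0.0, -0.001]
contact_force: [-0.2, 0.1, -0.4]
opening: -0.004
time: 7.85
eef_pos: [0.6526, -0.0121, 0.2493]
tcp_rot: [0.54, 0.842, -0.0, -0.001]
contact_force: [0.6, -0.8, -0.5]
opening: -0.0
t 7.85 gb-frame mm [ 50.7  34.2 249.3] F gb [ 1.   0.2 -0.5] op -0.0 q [-0.17  0.23  1.62  0.    1.3  -2.17]
rotvec left [-0.003 -0.     1.567]
tool mm to go (as it stands) [50.9 55.6 14.3]
```

View pics/wC.png

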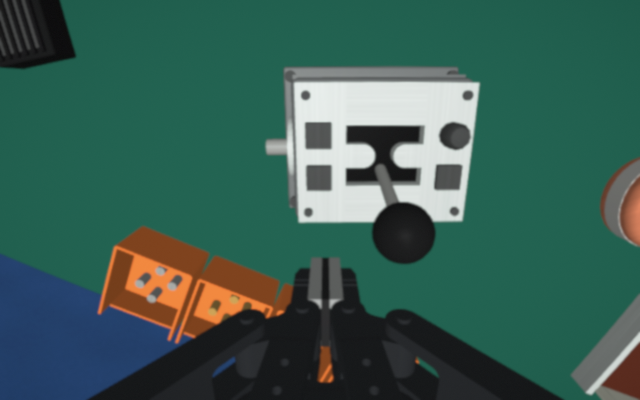

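Stem is at (382,172), at the mouth of the cross channel, and the ball is at (403,233). Go to the +y side, at knob height.

```bash
python3 -m crank '5 55 0 0 0 0; 46 0 5 0 0 0; 0 0 30 0 0 0; 0 0 28 0 0 0;0 0 0 0 0 0'; python3 w.py 0 75 186
python3 - <<'E'
from plant import optics
import cv2
cv2.imwrite("pics/wD.png",optics.read_camera("wrist")[:,:,::-1])
E
```

```text
time: 8.52
eef_pos: [0.6795, 0.0576, 0.1835]
tcp_rot: [0.54, 0.842, -0.002, -0.003]
contact_force: [-0.1, -0.1, -0.1]
opening: -0.001
t 8.53 gb-frame mm [ -1.2  87.9 183.5] F gb [ 0.1 -0.2 -0.1] op -0.0 q [-0.06  0.34  1.59  0.    1.21 -2.06]
rotvec left [-0.008  0.002  1.567]
tool mm to go (as it stands) [ -1.3 -12.9  -2.4]
```

View pics/wD.png

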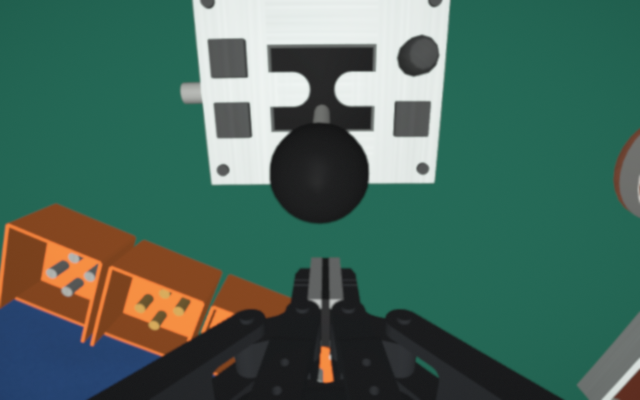

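```bash
python3 -m crank '-2 -8 0 0 0 0; 0 -6 0 0 0 0; 0 -5 0 0 0 0; 0 -5 0 0 0 0'; python3 w.py; python3 -m crank '0 -4 0 0 0 0; 0 -4 0 0 0 0; 0 -4 0 0 0 0; 0 -4 0 0 0 0'; python3 w.py;  python3 -m crank '0 -4 0 0 0 0; 0 -4 0 0 0 0'; python3 w.py
```

```text
time: 9.07
eef_pos: [0.6605, 0.0453, 0.1879]
tcp_rot: [0.539, 0.842, 0.0, 0.0]
contact_force: [3.1, 1.6, 1.1]
opening: -0.003
t 9.07 gb-frame mm [  1.8  65.5 187.9] F gb [-0.2  3.5  1.1] op -0.0 q [-0.08  0.29  1.65  0.    1.2  -2.09]
rotvec left [ 1.000e-03 -1.000e-03  1.569e+00]
time: 9.57
eef_pos: [0.646, 0.0388, 0.1876]
tcp_rot: [0.539, 0.842, 0.0, 0.0]
contact_force: [2.1, 1.3, 2.7]
opening: 0.001
t 9.57 gb-frame mm [  1.7  49.7 187.6] F gb [-0.3  2.5  2.7] op 0.0 q [-0.1   0.26  1.69  0.    1.19 -2.1 ]
rotvec left [ 1.00e-03 -0.00e+00  1.57e+00]
time: 9.82
eef_pos: [0.6384, 0.0354, 0.1871]
tcp_rot: [0.539, 0.842, -0.0, -0.0]
contact_force: [3.3, 0.6, 2.0]
opening: -0.004
t 9.82 gb-frame mm [  1.6  41.3 187.1] F gb [0.8 3.2 2. ] op -0.0 q [-0.1   0.25  1.71 -0.    1.19 -2.11]
rotvec left [-0.     0.     1.569]
```

```bash
python3 -m crank '0 -4 0 0 0 0; 0 -4 0 0 0 0; 0 -4 0 0 0 0; 0 -4 0 0 0 0'; python3 w.py;python3 -m crank '0 -4 0 0 0 0; 0 -4 0 0 0 0; 0 -4 0 0 0 0; 0 -4 0 0 0 0'; python3 w.py;  python3 -m crank '0 -4 0 0 0 0; 0 -4 0 0 0 0; 0 -3 0 0 0 0'; python3 w.py
python3 - <<'E'
from plant import optics
import cv2
cv2.imwrite("pics/wE.png",optics.read_camera("wrist")[:,:,::-1])
E
```

```text
time: 10.32
eef_pos: [0.6239, 0.0287, 0.1872]
tcp_rot: [0.539, 0.842, -0.0, -0.0]
contact_force: [2.2, 0.7, 1.4]
opening: -0.0
t 10.32 gb-frame mm [  1.6  25.3 187.2] F gb [0.3 2.3 1.4] op -0.0 q [-0.12  0.22  1.74 -0.    1.18 -2.12]
rotvec left [-0.     0.     1.569]
time: 10.82
eef_pos: [0.6094, 0.022, 0.1872]
tcp_rot: [0.539, 0.842, -0.0, -0.0]
contact_force: [1.4, 0.9, 2.1]
opening: -0.001
t 10.82 gb-frame mm [  1.6   9.3 187.2] F gb [-0.3  1.7  2.1] op -0.0 q [-0.13  0.18  1.78 -0.    1.18 -2.13]
rotvec left [-0.     0.     1.569]
time: 11.2
eef_pos: [0.5992, 0.0174, 0.1869]
tcp_rot: [0.539, 0.842, -0.0, -0.0]
contact_force: [1.9, 0.2, 0.1]
opening: -0.0
t 11.2 gb-frame mm [  1.5  -1.8 186.9] F gb [0.6 1.8 0.1] op -0.0 q [-0.14  0.16  1.81 -0.    1.17 -2.14]
rotvec left [-1.000e-03  0.000e+00  1.569e+00]
```

View pics/wE.png

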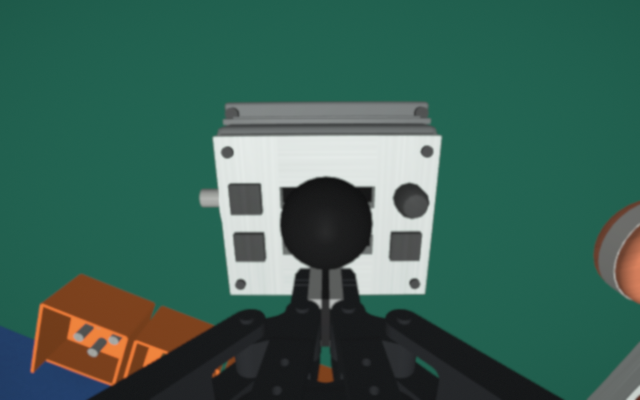

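Run:
```python
from wk import *
run([326,223],[(-56,18,116),(56,18,116),(56,-18,116)],[(405,246),(249,247),(246,198)])
```

```text
ref err px [[-2.5, 1.3], [-4.0, 0.5], [-5.3, 1.2]]
refit [ 0.59850196  0.02182692 -1.13942137] 1.9424280513538477
s,c [-0.00795546 -0.18069412] knob gb mm [ -1.43196814 -32.34721549 197.0638504 ]
s,c [ 0.00805623 -0.17732761] knob gb mm [  1.45010535 -31.75092014 197.17160118]
```

Lever at c ≈ -0.18 and s ≈ 0. Push 4 mm more towards the slot's centre line.

```bash
python3 -m crank '0 -2 0 0 0 0; 0 -2 0 0 0 0; 0 0 0 0 0 0'; python3 w.py; python3 -m crank '0 15 0 0 0 0; 0 5 -40 0 0 0; 0 0 -25 0 0 0.1745; 0 0 0 0 0 0.1745; 0 0 0 0 0 0.1745'; python3 -m crank '0 0 0 0 0 0.1745; 0 0 0 0 0 0.1745; 0 0 0 0 0 0.1745; 0 0 0 0 0 0.1745;0 0 0 0 0 0.1745'; python3 -m crank '0 0 0 0 0 0.1745; 0 0 0 0 0 0'; python3 w.py 45 -35 250
python3 - <<'E'
from plant import optics
import cv2
cv2.imwrite("pics/wF.png",optics.read_camera("wrist")[:,:,::-1])
E
```

```text
time: 11.62
eef_pos: [0.5956, 0.0158, 0.1868]
tcp_rot: [0.539, 0.842, -0.0, -0.001]
contact_force: [0.6, -0.1, -1.6]
opening: 0.001
t 11.62 gb-frame mm [  1.4  -5.8 186.8] F gb [ 0.4  0.5 -1.6] op 0.0 q [-0.14  0.15  1.82 -0.    1.17 -2.15]
rotvec left [-2.000e-03  1.000e-03  1.569e+00]
time: 12.25
eef_pos: [0.6151, 0.0245, 0.2532]
tcp_rot: [0.741, 0.672, 0.0, 0.0]
contact_force: [0.2, -0.2, 0.3]
opening: -0.001
time: 12.88
eef_pos: [0.6148, 0.0245, 0.2525]
tcp_rot: [0.955, 0.296, -0.0, 0.0]
contact_force: [0.3, -0.2, 1.0]
opening: -0.001
time: 13.12
eef_pos: [0.6147, 0.0244, 0.2524]
tcp_rot: [0.977, 0.215, -0.0, 0.0]
contact_force: [0.5, 0.3, -0.5]
opening: 0.001
t 13.12 gb-frame mm [  1.6  15.2 252.4] F gb [-0.   0.6 -0.5] op 0.0 q [-0.12  0.14  1.71 -0.    1.29 -0.56]
rotvec left [-0.     0.     0.001]
tool mm to go (as it stands) [-50.2  43.3   2.4]
```

View pics/wF.png

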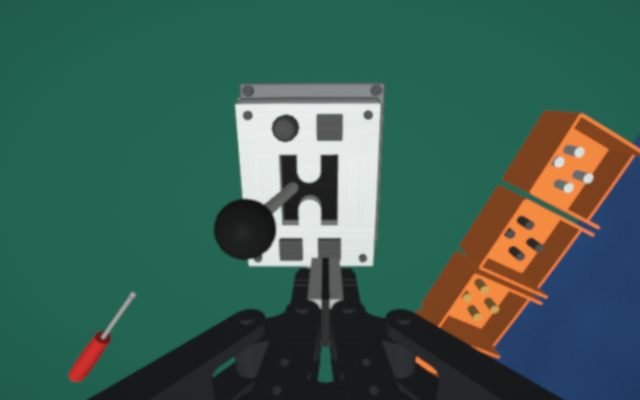

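The stem is in the -y slot at (290,187), level with the cross channel. The round post is straight ahead at (285,128). Go to the knob's +x side and push to -x.

```bash
python3 -m crank '0 50 0 0 0 0; -50 0 4 0 0 0; 0 0 30 0 0 0; 0 0 30 0 0 0;0 0 0 0 0 0'; python3 w.py 31 -35 186
python3 - <<'E'
from plant import optics
import cv2
cv2.imwrite("pics/wG.png",optics.read_camera("wrist")[:,:,::-1])
E
```

```text
time: 13.8
eef_pos: [0.588, -0.0417, 0.1854]
tcp_rot: [0.977, 0.215, -0.003, -0.001]
contact_force: [0.1, 0.5, 0.1]
opening: 0.001
t 13.8 gb-frame mm [ 50.5 -36.8 185.4] F gb [-0.4  0.3  0.1] op 0.0 q [-0.24  0.15  1.83 -0.    1.17 -0.68]
rotvec left [-0.004  0.005  0.001]
tool mm to go (as it stands) [  1.8 -19.5  -0.5]
```

View pics/wG.png

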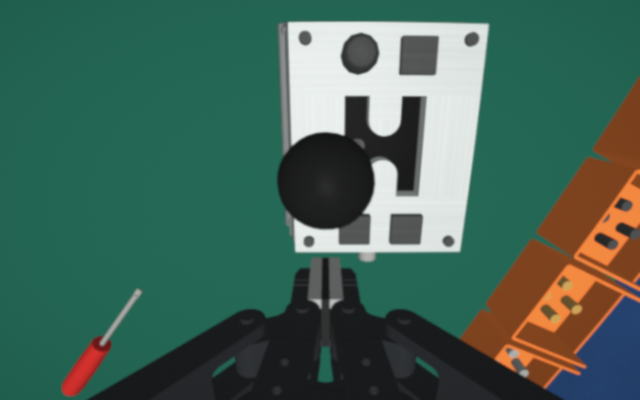

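Aligned: ball (326,181), fingers (325,260). Push.

```bash
python3 -m crank '0 -8 0 0 0 0; 0 -6 0 0 0 0; 0 -5 0 0 0 0; 0 -5 0 0 0 0'; python3 w.py; python3 -m crank '0 -4 0 0 0 0; 0 -4 0 0 0 0; 0 -4 0 0 0 0; 0 -4 0 0 0 0'; python3 w.py;  python3 -m crank '0 -4 0 0 0 0; 0 -4 0 0 0 0; 0 -4 0 0 0 0'; python3 w.py
```

```text
time: 14.35
eef_pos: [0.5803, -0.0207, 0.1895]
tcp_rot: [0.977, 0.215, 0.001, 0.001]
contact_force: [1.0, -3.7, 1.9]
opening: 0.004
t 14.35 gb-frame mm [ 28.1 -34.9 189.5] F gb [ 3.8 -0.7  1.9] op 0.0 q [-0.21  0.12  1.85 -0.    1.17 -0.64]
rotvec left [ 0.003 -0.001 -0.   ]
time: 14.85
eef_pos: [0.573, -0.0056, 0.1883]
tcp_rot: [0.977, 0.214, 0.0, 0.0]
contact_force: [1.3, -2.6, 3.0]
opening: 0.003
t 14.85 gb-frame mm [ 11.4 -35.3 188.3] F gb [2.9 0.1 3. ] op 0.0 q [-0.19  0.1   1.87  0.    1.17 -0.62]
rotvec left [ 0.    -0.    -0.001]
time: 15.22
eef_pos: [0.5679, 0.0055, 0.188]
tcp_rot: [0.977, 0.214, -0.0, -0.0]
contact_force: [1.4, -1.8, 0.4]
opening: 0.001
t 15.22 gb-frame mm [ -0.8 -35.3 188. ] F gb [2.2 0.5 0.4] op 0.0 q [-0.17  0.09  1.88  0.    1.17 -0.6 ]
rotvec left [-0.    -0.    -0.001]
```

```bash
python3 -m crank '0 -4 2 0 0 0; 0 -4 2 0 0 0; 0 -3 2 0 0 0; 0 -2 0 0 0 0; 0 0 0 0 0 0'; python3 w.py; python3 -m crank '0 -2 0 0 0 0; 0 -2 0 0 0 0; 0 0 0 0 0 0'; python3 w.py
python3 - <<'E'
from plant import optics
import cv2
cv2.imwrite("pics/wH.png",optics.read_camera("wrist")[:,:,::-1])
E
```

```text
time: 15.85
eef_pos: [0.5623, 0.0171, 0.1818]
tcp_rot: [0.977, 0.214, -0.0, -0.0]
contact_force: [1.5, -1.8, -0.3]
opening: 0.0
t 15.85 gb-frame mm [-13.7 -35.4 181.8] F gb [ 2.3  0.6 -0.3] op 0.0 q [-0.15  0.09  1.9   0.    1.15 -0.58]
rotvec left [-0.001  0.    -0.001]
time: 16.23
eef_pos: [0.5605, 0.0206, 0.182]
tcp_rot: [0.977, 0.214, -0.001, -0.0]
contact_force: [1.1, -1.0, -2.1]
opening: -0.003
t 16.23 gb-frame mm [-17.7 -35.6 182. ] F gb [ 1.4  0.5 -2.1] op -0.0 q [-0.14  0.08  1.9  -0.    1.16 -0.58]
rotvec left [-0.     0.001 -0.001]
```

View pics/wH.png

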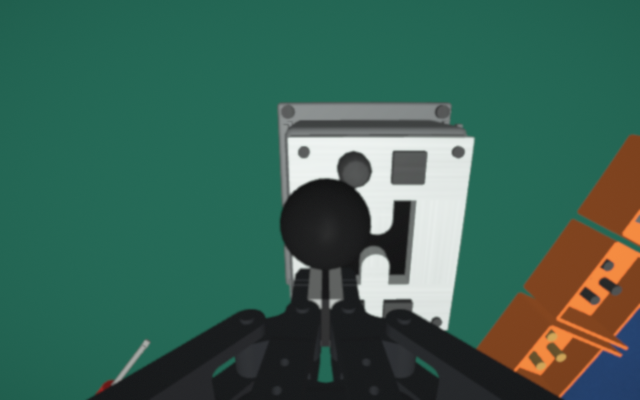

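```bash
python3 -m crank '0 -1 0 0 0 0; 0 -1 0 0 0 0; 0 0 0 0 0 0'; python3 w.py; python3 -m crank '0 -1 0 0 0 0; 0 0 0 0 0 0'; python3 w.py
python3 - <<'E'
from wk import *
run([326,224],[(-56,18,116),(-75,-60,110),(-75,60,110)],[(409,167),(287,138),(474,138)])
E
```

```text
time: 16.65
eef_pos: [0.5599, 0.0224, 0.1822]
tcp_rot: [0.977, 0.214, -0.0, -0.0]
contact_force: [1.1, -1.7, -1.6]
opening: -0.002
t 16.65 gb-frame mm [-19.5 -35.4 182.2] F gb [ 2.   0.3 -1.6] op -0.0 q [-0.14  0.08  1.91 -0.    1.15 -0.57]
rotvec left [-0.     0.    -0.001]
time: 16.9
eef_pos: [0.5596, 0.0233, 0.1823]
tcp_rot: [0.977, 0.214, -0.0, -0.0]
contact_force: [1.2, -1.9, -2.8]
opening: -0.002
t 16.9 gb-frame mm [-20.5 -35.3 182.3] F gb [ 2.2  0.3 -2.8] op -0.0 q [-0.14  0.08  1.91  0.    1.15 -0.57]
rotvec left [-0.     0.    -0.001]
ref err px [[-2.2, 9.1], [-0.9, 7.2], [-3.3, 7.6]]
refit [ 0.59933892  0.0247819  -1.13329301] 1.3200177992210564
s,c [-0.29140738 -0.20130419] knob gb mm [-51.71409961 -34.47318082 188.92972416]
s,c [-0.26501798 -0.20658725] knob gb mm [-47.14679095 -35.6327444  190.02202101]
```

```bash
python3 -m crank '0 -1 0 0 0 0; 0 0 0 0 0 0'; python3 w.py; python3 -m crank '0 -1 0 0 0 0; 0 0 0 0 0 0'; python3 w.py
```

```text
time: 17.15
eef_pos: [0.5592, 0.0243, 0.1824]
tcp_rot: [0.977, 0.214, 0.0, -0.0]
contact_force: [1.1, -1.9, -2.1]
opening: 0.002
t 17.15 gb-frame mm [-21.5 -35.2 182.4] F gb [ 2.2  0.2 -2.1] op 0.0 q [-0.14  0.08  1.91  0.    1.15 -0.57]
rotvec left [-0.    -0.    -0.001]
time: 17.4
eef_pos: [0.5589, 0.0252, 0.1824]
tcp_rot: [0.977, 0.214, 0.0, -0.0]
contact_force: [0.7, -1.3, -1.6]
opening: -0.002
t 17.4 gb-frame mm [-22.5 -35.2 182.4] F gb [ 1.5  0.1 -1.6] op -0.0 q [-0.14  0.08  1.91  0.    1.15 -0.57]
rotvec left [-0.    -0.    -0.001]
```

Retreat (back, then up and away) and check from the fixed cameras.

```bash
python3 -m crank '0 15 0 0 0 0; 0 15 -20 0 0 0; 0 0 -50 0 0 0; -20 50 -20 0 0 0; -20 50 0 0 0 0'; python3 -m crank '-60 0 0 0 0 0; -60 0 0 0 0 0; -40 30 0 0 0 0; 0 30 0 0 0 0; 0 0 0 0 0 0'; python3 w.py; python3 look.py Z
```

```text
time: 18.02
eef_pos: [0.5786, -0.1113, 0.2764]
tcp_rot: [0.977, 0.215, 0.003, 0.001]
contact_force: [-0.5, 0.0, 0.7]
opening: 0.002
time: 18.65
eef_pos: [0.4568, -0.2331, 0.2729]
tcp_rot: [0.977, 0.213, 0.0, -0.0]
contact_force: [-0.2, 0.2, -0.3]
opening: -0.001
t 18.65 gb-frame mm [ 169.1 -236.3  272.9] F gb [-0.3 -0.1 -0.3] op -0.0 q [-0.67 -0.11  1.92  0.    1.33 -1.1 ]
rotvec left [-0.    -0.001 -0.004]
top [([329.216, 159.0], 0.68), ([287.616, 178.68], 0.67)]
scene [([328.512, 177.92], 0.74)]
wrist [([572.4159999999999, 66.0], 0.65)]
```

View pics/topZ.png

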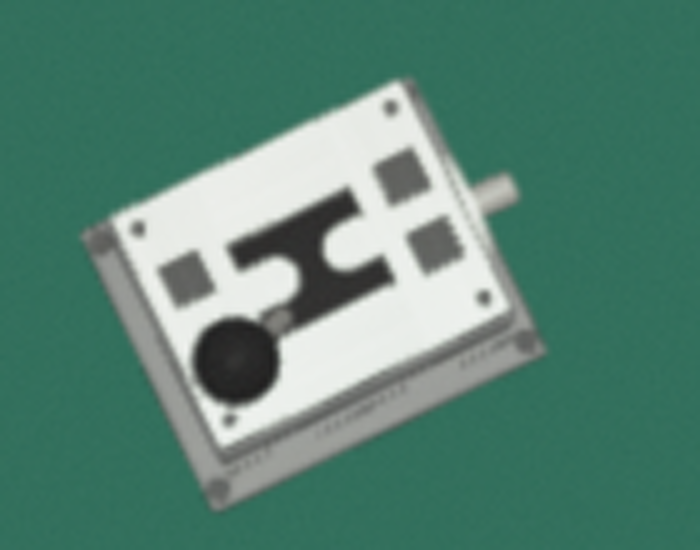

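View pics/sceneZ.png

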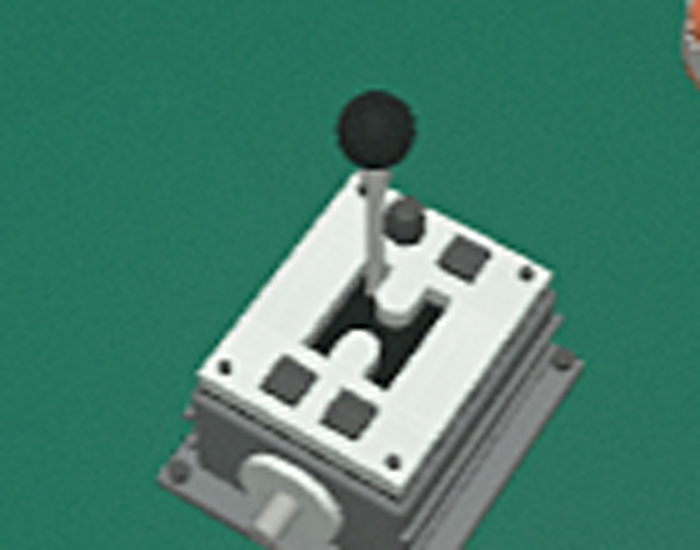

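Ball is at top zoom (236,361) and scene zoom (376,130), with the stem at the far end of the post's slot. Solve the angles.

Run:
```python
from h import *
p=np.load("p.npy");R,t=RT(p)
kT=np.array([236,361])/5+[240,110];kS=np.array([376,130])/5+[250,150]
for a,b in [(1,1),(1,0),(0,1)]:
    k=least_squares(lambda q:np.r_[a*(proj("top",R@kn(*q)+t)[0]-kT),b*(proj("scene",R@kn(*q)+t)[0]-kS)],[-.3,-.2])
    print(k.x,np.round(k.fun,2))
```

```text
[-0.29677015 -0.21190331] [-0.16 -0.15 -0.25 -0.1 ]
[-0.29573998 -0.21451621] [-0. -0. -0. -0.]
[-0.29661273 -0.20734726] [-0. -0.  0.  0.]
```

Run:
```python
from plant import ctrl,optics
for t in ["transformer","driver_module","screwdriver"]:
    optics.read_camera("top"); print(t,[([d["xy"][0]*640,d["xy"][1]*400],round(d["p"],2)) for d in optics.recognise("top",t)][:1])
print(ctrl.sign_off())
```

```text
transformer [([159.616, 205.68], 0.91)]
driver_module [([461.184, 156.32], 0.55)]
screwdriver [([468.288, 242.48], 0.61)]
the job is handed in; nothing more can be done
None
```

The gearbox is in gear: the lever is home in the slot with the round domed post (gearbox -x, -y), and I handed the job in at about 19 s of the 48 s allowed. I pushed the ball with shut fingers in three moves: back to the middle, across the channel, then out to the end of the slot. I then took the hand well clear.

- **Lever position:** after the hand was away, the top and scene cameras agreed on lever_shift ≈ -0.297 rad (0.24 needed, stop at 0.30) and lever_cross ≈ -0.21 rad (-0.14 needed).
- **Forces:** the highest force I read during pushing was about 4–5 N, against the 35 N limit. After the hand was withdrawn it was about zero.
- **Other things on the bench:** the transformer, driver module and screwdriver were found within about 0–4 px of where they started, which is within the networks' scatter. The hand never went near them.
- **Disagreement in the checks:** the wrist camera's view of the gate was a few pixels off the fixed-camera fit (up to 9 px on the last one, where the picture and pose were not taken together). That is about 2–5 mm, and it did not change the outcome. The network also gave one false "knob" in the last top view, at about (329,159), which the picture ruled out.
- **Not checked:** I saw no rise in force at the stop, so "home" rests on the camera measurement.

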